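# Swap the worn caliper stud in the snap socket fixture

### The job

Pull the rusty worn stud block up out of the socket fixture, against the sprung catch that holds it, and put it in the red scrap tray. Then plug the new bright silver stud block into the emptied socket and press it fully home, so that it snaps in and its flange sits flat on the fixture. Leave the other parts on the bench where they are.

Things in the scene. Friction and masses are not known exactly. Their poses are not given: they have to be found in the camera images.
- fixture: Fixed dark steel block 120 x 90 mm (x, y), 48 tall, on a thin blue base plate. Origin: centre of underside, z up, x along the long side of its socket. Socket open to the top, centred: 46 x 32 mm clear (x, y), 36 deep, 3 mm chamfer. A sprung ball in each end wall (+x, -x), 16 mm below the mouth, snaps into a block's groove; pulling out or pressing in takes about 10 to 15 N.
- socket_mouth (a point): Centre of the socket's mouth, level with the fixture's top face (48 mm above the bench); axes as the fixture's.
- worn_stud: Rusty block, 105 mm tall, 0.3-0.55 kg, starts fully home in the socket. Origin: centre of underside, z up. Foot 44 x 30 (x, y), 32 tall, lowest 3 mm stepped in 2, grooves in the x ends; flange 64 x 48, z 32-40; grip block 36 x 30, z 40-82, gripped across y (30); round stud 18 dia, z 82-105. Fully home: origin 32 mm below the socket mouth, flange resting on the fixture.
- worn_mid (a point): Middle of the worn stud block, 50 mm above its origin along its z.
- new_stud: New bright silver stud block, of exactly the same shape, size and axes as the worn one, 0.3 to 0.55 kg, at the start standing upright on its foot on the bench. It fits the socket either way round (half a turn about z).
- scrap_tray: Red open sheet-steel tray, 170 x 150 mm (x, y) outside, 36 mm tall, walls and floor 5 mm, fixed to the bench. Origin at the centre of its underside, z up.
- grommet: Bystander: grey rubber ring, 68 mm across, 18 mm tall. Origin at the centre of its underside.
- spacer: Bystander: white nylon ring, 60 mm across, 36 mm tall. Origin at the centre of its underside.
- wedge_pin: Bystander: blue-black steel wedge pin lying along its x, about 110 mm long, 22 mm tall. Origin under its middle.
- shim: Bystander: rusty pad shim lying flat, 110 x 60 mm, 4 mm thick. Origin at the centre of its underside.
- brake_pad: Bystander: brake pad lying on its back plate, 120 x 50 mm, 17 mm tall. Origin at the centre of its underside.
- wrench: Bystander: steel wrench lying flat along its x, 180 mm long. Origin under its middle.
Things that resemble listed ones, but are neither listed nor needed, are in the scene too. What is shaped like the new_stud but blue is not meant.

How it is judged:
By the outcome, as a careful person would: the job done as asked, in the order asked, and still so for the second after the job is handed in, with the robot touching nothing.
It also fails if it takes over 72 s, if anything falls off the work surface, if the arm or the gripper's body presses on something with over 40 N, if the wrist force passes 120 N, or if a joint passes its speed limit or range.

### The arm

A 6-joint arm with a two-finger parallel gripper is mounted at the origin on the work surface. World frame = base frame: x ahead of the robot, y to its left, z up, the work surface at z = 0. Lengths are in m, angles in rad, forces in N, time in s.
With the tool pointing down it reaches from about 0.25 to 0.725 m from the base axis. Payload 9.7 kg.
Tool frame: the origin (TCP) lies midway between the tips of the shut fingers; the grasp point (between the pads) lies 19 mm behind it (robot.grip_depth is the z of the grasp point in the tool frame, in m); z points along the fingers, y is the direction in which the jaws open and shut (so a half turn about z gives the same grasp; the last joint's range is limited). The gripper opens to 85 mm and grips with 20 to 120 N. Pads are 22 mm wide; open, the fingers measure 114 mm over their backs; the gripper's body (76 mm by 85 mm) begins 54 mm behind the grasp point. The pads swing forward as they close: fully open they stand 13 mm farther back than shut.
Start: joints at [1.189, 0.087, 0.176, 1.66, 0, 1.571], TCP at [0.205, 0.51, 0.231] pointing down, gripper open.
Joint ranges: [-3.13, 3.13], [-0.85, 1.81], [-1.15, 1.24], [-2.2, 2.28], [-1.44, 1.52], [-3.14, 3.14]. Speed limits (rad/s): [2.22, 2.22, 2.57, 3.14, 3.14, 3.14].

### API

Orientations are given as a rotation vector (axis times angle).
In Python, from cell import robot gives the robot as it stands. The module is installed in compiled form; this text tells all that it offers.
- The arm moves only by the tool servo_tool, never from a script. Its argument "steps" is a list that holds one entry, the list of rows, each a list of 5 numbers: the opening, from 0 (shut) to 1 (fully open), then the shift along the tool's x, y, z in mm, then the turn about the tool's z in rad. A call has 1 to 12 rows; each row is the pose to reach, as a shift and turn from the pose measured when the call began, along the tool's axes at that moment; what a row does not reach only later rows make up. A row lasts 1/10 s, in which the tool goes at most 50 mm and 8.59 degrees, less where a joint would pass 70% of its speed; a pose out of reach is approached as far as the arm can. A call with a gripper value outside its range is refused whole. The fingers move at their own pace and stop on an object; "newtons" is the grip in N (left out, the last holds). Time passes only in rows, so rows that repeat a pose let the fingers close. It gives the time, the measured TCP pose, the force and the opening at its end, in the units of the state.
- robot.get_state(): the state, without advancing time (a new reading comes with each control period).
- robot.camera(name): name is "side" or "top"; returns the picture (384x512x3 uint8, red, green, blue); there is no depth.
- robot.calibration(name): a dict with "K" (3x3 intrinsics, pixels), "D" ([k1, k2, p1, p2, k3] as OpenCV has them; the pictures are not rectified), "extrinsics" (4x4, takes a point from camera to world coordinates). Camera axes: x right, y down, z forward; pixel columns grow to the right and rows downward; lengths in m; the calibration is good to about 2 mm. A picture is of the moment at which its call begins. calibration takes no time and is no camera call.
- robot.job_done(): hands the job in, once; it reports no verdict.
Trained networks look in the newest picture that a camera, given by its name, has taken for a name from the list of things; names that differ only in an ending like _2 or _b are one class to them, and where a whole thing is asked for, a point or a joint stands for the part that bears it (a point fixed in the world has none). Each returns a list of dicts, best first, with "conf" (0 to 1); they miss things now and then, are a little off and sometimes report something else, mostly with a low value. They report only what shows in the picture. A call takes as long as a camera call. They do not tell look-alikes from the thing itself.
- robot.masks_of(camera, thing): "mask" (384x512 bool, what is visible of it) and "uv" ([column, row] in pixels, amid what is visible of it).
The state is a dict: "time": time; "q": joint angles; "joint_vel": joint speeds; "effort": joint torques, N m; "eef_pos": TCP position; "ee_rot": TCP orientation; "wrist_force": force on the tool from outside, world axes, zero at the start; "torque": the same for the moment, N m; "grip_width": finger opening in m.
Only numpy, scipy, OpenCV 4.12 (cv2) and the standard library are available. Lean on these libraries where they do the work, as an engineer would, in place of code of your own. Each camera call takes 0.05 s, during which the arm holds its last target. There are 200 camera calls.

## Working session

There is one attempt and no reset: what is moved stays moved. The work goes in short steps, Python scripts to look and compute and a tool call to move; the robot and the scene stay as the last step left them, time stands still between calls to the robot, and variables do not carry over. Pictures are saved under pics/ and viewed, about 8 in all and at most 12, crops included, and the job is handed in when it is done.

Besides the shell and the picture viewer there is one more tool, called after "Call:" by a JSON object that holds its "api" and its "payload", one argument or row to a line. servo_tool: Moves the arm, as the interface text tells. Its arguments: {"type":"object","properties":{"steps":{"type":"array","items":{"type":"array","items":{"type":"array","items":{"type":"number"}}}},"newtons":{"type":"number"}},"required":["steps"]}

```bash
mkdir -p pics; ls; cat > h.py <<'E'
import numpy as np,cv2
from cell import robot
def shot(n):
    im=robot.camera(n); return cv2.cvtColor(im,cv2.COLOR_RGB2BGR)
def cal(n):
    c=robot.calibration(n); return np.array(c["K"],float),np.array(c["D"],float),np.array(c["extrinsics"],float)
def ray(n,uv):
    K,D,E=cal(n); p=cv2.undistortPoints(np.array([[uv]],float),K,D)[0,0]
    return E[:3,3],E[:3,:3]@np.array([p[0],p[1],1])
def atz(n,uv,z):
    o,d=ray(n,uv); return o+d*(z-o[2])/d[2]
def proj(n,P):
    K,D,E=cal(n); W=np.linalg.inv(E)
    return cv2.projectPoints(np.array(P,float).reshape(-1,1,3),cv2.Rodrigues(W[:3,:3])[0],W[:3,3],K,D)[0][:,0]
E
python3 - <<'E'
from h import *
for n in("top","side"):
    cv2.imwrite(f"pics/{n}0.png",shot(n)); K,D,E=cal(n); print(n,K[0,0],E.round(3).tolist())
    for t in("worn_stud","new_stud","fixture","scrap_tray"):
        for r in robot.masks_of(n,t)[:3]: print(t,round(r["conf"],2),np.round(r["uv"],1),r["mask"].sum(),cv2.minAreaRect(np.argwhere(r["mask"])[:,::-1].astype(np.float32)))
s=robot.get_state();print(s)
E
```

```text
pics
top 404.26897138257806 [[-0.008, -0.98, 0.197, 0.353], [-1.0, 0.009, 0.004, -0.016], [-0.006, -0.197, -0.98, 1.134], [0.0, 0.0, 0.0, 1.0]]
worn_stud 0.92 [255.9 191.5] 394 ((254.5, 193.5), (23.0, 17.0), 90.0)
new_stud 0.61 [134.5 223.8] 422 ((136.10000610351562, 224.20001220703125), (22.807889938354492, 18.782970428466797), 63.43495178222656)
new_stud 0.58 [174. 239.] 407 ((174.4163055419922, 238.05149841308594), (17.819313049316406, 24.108482360839844), 58.392494201660156)
fixture 0.72 [255.4 206. ] 1758 ((254.26556396484375, 196.49368286132812), (53.16839599609375, 42.509239196777344), 86.34777069091797)
scrap_tray 0.68 [351.5 206.2] 3497 ((352.5, 209.0), (63.56061553955078, 56.7273063659668), 77.47119140625)
scrap_tray 0.45 [353.2 143.3] 412 ((358.3267822265625, 143.57162475585938), (12.461597442626953, 60.192264556884766), 83.92753601074219)
side 378.5643586793147 [[0.854, -0.351, 0.384, 0.204], [-0.521, -0.579, 0.628, -0.601], [0.002, -0.736, -0.677, 0.696], [0.0, 0.0, 0.0, 1.0]]
worn_stud 0.71 [251.6 189.8] 561 ((248.2000274658203, 185.89999389648438), (28.621667861938477,
[... 707 characters left out ...]
161.5] 407 ((281.0, 161.0), (22.0, 20.0), 90.0)
{'time': 0.5, 'q': array([ 1.18895547e+00,  8.68765833e-02,  1.75847139e-01,  1.65979312e+00,
       -9.56925487e-06,  1.57079750e+00]), 'joint_vel': array([ 0.00045524, -0.00052768,  0.00195755,  0.00148609,  0.00057934,
        0.00093474]), 'effort': array([-1.40921642e-03, -5.19646239e+01,  4.64545619e+01,  1.91015824e-03,
       -5.38060578e-05,  2.64766086e-06]), 'eef_pos': array([0.20494127, 0.51036966, 0.2312699 ]), 'ee_rot': array([ 5.96158013e-01,  3.08450519e+00, -4.33170894e-05]), 'wrist_force': array([-1.15402993, -0.14548088, -0.18187513]), 'torque': array([-0.008285  , -0.04031382, -0.01222495]), 'grip_width': 0.0854596212361973}
```

```bash
python3 -c "
import cv2,numpy as np
cv2.imwrite('pics/both0.png',np.vstack([cv2.imread('pics/top0.png'),cv2.imread('pics/side0.png')])[:768])"
```

```text
(no output)
```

View pics/top0.png

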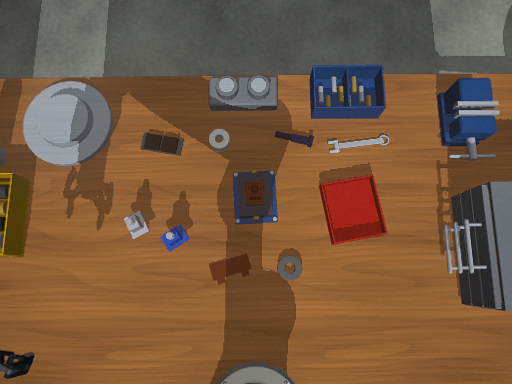

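View pics/side0.png

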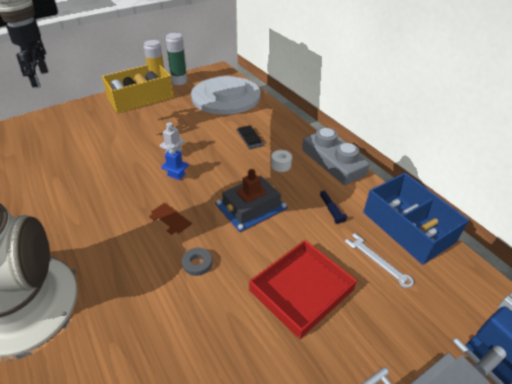

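The new-stud candidates are the silver one at top (136,224) / side (171,138) and the blue look-alike at top (174,238) / side (175,165). The silver one matches the description. The worn stud sits in the fixture at top (255,192), the tray is at (352,209), and the shim at (230,267) is also rusty but flat. Next I fit the poses.

```bash
cat > fit.py <<'E'
from h import *
from scipy.optimize import minimize
def box(x,y,z0,z1): return [[a*x/2,b*y/2,z] for a in(-1,1) for b in(-1,1) for z in(z0,z1)]
cyl=[[9*np.cos(t),9*np.sin(t),z] for t in np.linspace(0,6.28,17) for z in(82,105)]
UP=[box(64,48,32,40),box(36,30,40,82),cyl]
STUD=[box(44,30,0,32)]+UP
TRAY=[box(170,150,0,36)]
S=8
def sil(n,parts,x,y,yaw,z0,off):
    R=cv2.Rodrigues(np.array([0,0,float(yaw)]))[0]; m=np.zeros((96*S,96*S),np.uint8)
    for P in parts:
        p=proj(n,(np.array(P)/1000)@R.T+[x,y,z0]); p=(p-off+.5)*S-.5
        cv2.fillConvexPoly(m,cv2.convexHull(p.astype(np.float32)).round().astype(np.int32),1)
    return cv2.resize(m.astype(np.float32),(96,96),interpolation=cv2.INTER_AREA)
def fit(masks,parts,x0,z0):
    """masks: {cam:bool mask}; x0=(x,y,yaw)"""
    T={}
    for n,m in masks.items():
        r,c=np.argwhere(m).mean(0); off=np.array([max(0,int(c)-48),max(0,int(r)-48)])
        off=np.minimum(off,[416,288]); T[n]=(off,cv2.GaussianBlur(m[off[1]:off[1]+96,off[0]:off[0]+96].astype(np.float32),(0,0),1))
    def cost(v):
        return sum((np.abs(cv2.GaussianBlur(sil(n,parts,v[0]/100,v[1]/100,v[2],z0,o),(0,0),1)-t)**2).sum() for n,(o,t) in T.items())
    b=None
    for dy in np.arange(-1.2,1.3,.4):
        a=[x0[0]*100,x0[1]*100,x0[2]+dy]
        r=minimize(cost,a,method="Nelder-Mead",options=dict(initial_simplex=[a,[a[0]+1,a[1],a[2]],[a[0],a[1]+1,a[2]],[a[0],a[1],a[2]+.3]],xatol=.005,fatol=.01))
        if b is None or r.fun<b.fun:b=r
    return b.x[0]/100,b.x[1]/100,b.x[2],b.fun
def draw(im,n,parts,v,z0,k=4):
    R=cv2.Rodrigues(np.array([0,0,float(v[2])]))[0]
    for P in parts:
        p=proj(n,(np.array(P)/1000)@R.T+[v[0],v[1],z0]); p=(p+.5)*k-.5
        cv2.polylines(im,[cv2.convexHull(p.astype(np.float32)).round().astype(np.int32)],True,(0,255,0),1)
E
python3 - <<'E'
from fit import *
I={n:shot(n) for n in("top","side")}
B={n:cv2.resize(I[n],None,fx=4,fy=4,interpolation=cv2.INTER_CUBIC) for n in I}
G=lambda n,t,uv:min((r for r in robot.masks_of(n,t)),key=lambda r:np.hypot(*(np.array(r["uv"])-uv)))["mask"]
for t,parts,z,uvs in(("worn_stud",UP,.016,((255,192),(251,189))),("new_stud",STUD,0,((135,224),(171,138))),("scrap_tray",TRAY,0,((352,207),(299,286)))):
    m={n:G(n,t,uv) for n,uv in zip(("top","side"),uvs)}
    x0=atz("top",uvs[0],z+.05)
    for mm in (m,{"top":m["top"]},{"side":m["side"]}):
        v=fit(mm,parts,[x0[0],x0[1],0],z); print(t,list(mm),np.round(v,4))
        if len(mm)==2: b=v
    for n in I: draw(B[n],n,parts,b,z)
c=lambda n,u,v:B[n][v*4-140:v*4+140,u*4-190:u*4+190]
cv2.imwrite("pics/crop1.png",np.vstack([np.hstack([c("top",255,195),c("top",150,225)]),np.hstack([c("side",251,195),c("side",171,148)])]))
E
```

```text
Traceback (most recent call last):
  File "fit.py", line 26, in fit
    r=minimize(cost,a,method="Nelder-Mead",options=dict(initial_simplex=[a,[a[0]+1,a[1],a[2]],[a[0],a[1]+1,a[2]],[a[0],a[1],a[2]+.3]],xatol=.005,fatol=.01))
  File "fit.py", line 22, in cost
    return sum((np.abs(cv2.GaussianBlur(sil(n,parts,v[0]/100,v[1]/100,v[2],z0,o),(0,0),1)-t)**2).sum() for n,(o,t) in T.items())
  File "fit.py", line 22, in <genexpr>
    return sum((np.abs(cv2.GaussianBlur(sil(n,parts,v[0]/100,v[1]/100,v[2],z0,o),(0,0),1)-t)**2).sum() for n,(o,t) in T.items())
                                        ~~~^^^^^^^^^^^^^^^^^^^^^^^^^^^^^^^^^^^^^
  File "fit.py", line 12, in sil
    p=proj(n,(np.array(P)/1000)@R.T+[x,y,z0]); p=(p-off+.5)*S-.5
  File "h.py", line 13, in proj
    K,D,E=cal(n); W=np.linalg.inv(E)
          ~~~^^^
  File "h.py", line 6, in cal
    c=robot.calibration(n); return np.array(c["K"],float),np.array(c["D"],float),np.array(c["extrinsics"],float)
ValueError: time passes only in moves, steps and waits
```

Too many calibration calls, so I'll cache it.

```bash
sed -i 's/^def cal/import functools\n@functools.cache\ndef cal/' h.py
cat > m1.py <<'E'
from fit import *
I={n:shot(n) for n in("top","side")}
B={n:cv2.resize(I[n],None,fx=4,fy=4,interpolation=cv2.INTER_CUBIC) for n in I}
G=lambda n,t,uv:min((r for r in robot.masks_of(n,t)),key=lambda r:np.hypot(*(np.array(r["uv"])-uv)))["mask"]
for t,parts,z,uvs in(("worn_stud",UP,.016,((255,192),(251,189))),("new_stud",STUD,0,((135,224),(171,138))),("scrap_tray",TRAY,0,((352,207),(299,286)))):
    m={n:G(n,t,uv) for n,uv in zip(("top","side"),uvs)}
    x0=atz("top",uvs[0],z+.05)
    for mm in (m,{"top":m["top"]},{"side":m["side"]}):
        v=fit(mm,parts,[x0[0],x0[1],0],z); print(t,list(mm),np.round(v,4))
        if len(mm)==2: b=v
    for n in I: draw(B[n],n,parts,b,z)
c=lambda n,u,v:B[n][v*4-140:v*4+140,u*4-190:u*4+190]
cv2.imwrite("pics/crop1.png",np.vstack([np.hstack([c("top",255,195),c("top",150,225)]),np.hstack([c("side",251,195),c("side",171,148)])]))
E
time python3 m1.py
```

```text
worn_stud ['top', 'side'] [ 5.73800e-01 -3.40000e-03  5.77000e-02  1.59066e+01]
worn_stud ['top'] [ 5.7340e-01 -1.9000e-03  5.1300e-02  3.2991e+00]
worn_stud ['side'] [ 5.7330e-01 -5.3000e-03  5.4900e-02  5.7818e+00]
new_stud ['top', 'side'] [  0.4948   0.3231   0.4987 100.0598]
new_stud ['top'] [ 0.4929  0.3225  0.5543 14.3724]
new_stud ['side'] [ 0.4991  0.3291 -0.6546 72.3708]
scrap_tray ['top', 'side'] [ 0.5323 -0.2751  0.1704 54.9437]
scrap_tray ['top'] [ 0.5322 -0.273   0.1603 13.0137]
scrap_tray ['side'] [ 0.5329 -0.2768  0.1712  9.1165]
real	0m5.867s
user	0m5.064s
sys	0m0.080s
```

View pics/crop1.png

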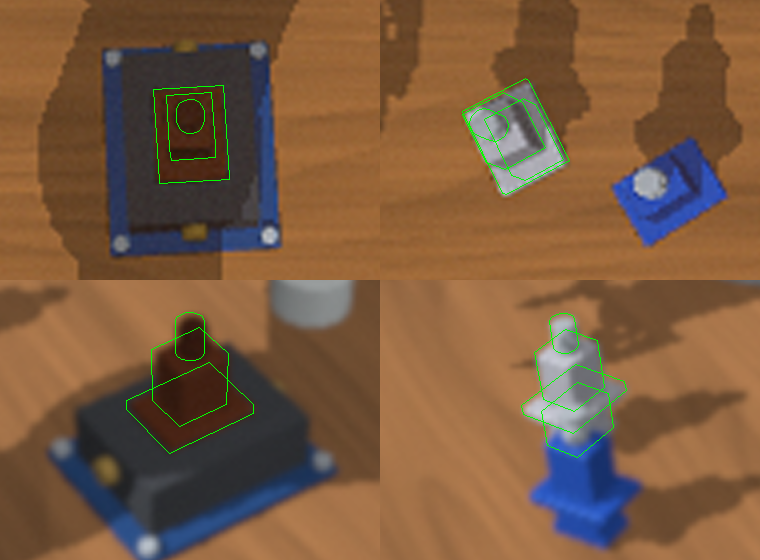

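The worn stud overlay fits well: worn is about (0.574, -0.003) with yaw 0.055. For the silver stud, the top-only fit gives (0.493, 0.3225) with yaw ~0.53. The joint fit was spoiled because the blue one hides part of it in the side view. I'll start moving and refine the silver pose later.

```bash
cat > go.py <<'E'
from h import *
def rel(x,y,z,yaw):
    s=robot.get_state(); R=cv2.Rodrigues(np.array(s["ee_rot"]))[0]
    d=R.T@(np.array([x,y,z])-s["eef_pos"])*1000
    jy=np.arctan2(R[1,1],R[0,1])   # world heading of tool y
    t=-(yaw+np.pi/2-jy)
    t=(t+np.pi/2)%np.pi-np.pi/2
    print("t",round(s["time"],2),"shift",d.round(1),"turn",round(t,3),"alt",round(t-np.sign(t)*np.pi,3),"tcp",s["eef_pos"].round(4),"yaw",round((jy-np.pi/2+np.pi/2)%np.pi-np.pi/2,4),"tilt",R[:,2].round(4),"q",s["q"].round(2),"F",s["wrist_force"].round(1),"w",round(s["grip_width"],4))
if __name__=="__main__":
    import sys; rel(*map(float,sys.argv[1:5]))
E
python3 go.py .5737 -.0035 .19 .055
```

```text
t 1.1 shift [-533.7 -339.5   41.3] turn -0.437 alt 2.705 tcp [0.2049 0.5104 0.2313] yaw -0.3818 tilt [-0.  0. -1.] q [1.19 0.09 0.18 1.66 0.   1.57] F [ 0.5  0.7 -0.4] w 0.0858
```

Call:
{"api": "servo_tool", "payload": {
  "steps": [
    [[1,-80,-50,5,-0.07],[1,-180,-115,10,-0.14],[1,-280,-180,20,-0.25],[1,-380,-240,30,-0.35],[1,-460,-290,35,-0.4],[1,-520,-330,41,-0.437],[1,-533.7,-339.5,41,-0.437],[1,-533.7,-339.5,41,-0.437],[1,-533.7,-339.5,41,-0.437],[1,-533.7,-339.5,41,-0.437],[1,-533.7,-339.5,41,-0.437],[1,-533.7,-339.5,41,-0.437]]
  ],
  "newtons": 100
}}

```text
time: 2.3
eef_pos: [0.5549, 0.0219, 0.1926]
ee_rot: [-0.086, 3.14, 0.0]
wrist_force: [1.7, 1.3, 0.3]
grip_width: 0.0855
```

```bash
python3 go.py .5737 -.0035 .059 .055
```

```text
t 2.3 shift [-17.2 -26.4 133.6] turn -0.0 alt 3.142 tcp [0.5549 0.0219 0.1926] yaw 0.055 tilt [ 6.e-04  1.e-04 -1.e+00] q [ 0.04  0.09  0.1   1.58  0.   -0.02] F [1.7 1.3 0.3] w 0.0855
```

Call:
{"api": "servo_tool", "payload": {
  "steps": [
    [[1,-17,-26.4,10,0],[1,-17.2,-26.4,30,0],[1,-17.2,-26.4,60,0],[1,-17.2,-26.4,90,0],[1,-17.2,-26.4,115,0],[1,-17.2,-26.4,130,0],[1,-17.2,-26.4,133,0],[1,-17.2,-26.4,133,0],[1,-17.2,-26.4,133,0]]
  ]
}}

```text
time: 3.2
eef_pos: [0.5744, -0.0034, 0.0611]
ee_rot: [-0.086, 3.138, 0.0]
wrist_force: [0.0, -0.5, 1.1]
grip_width: 0.0855
```

```bash
python3 go.py .5737 -.0035 .059 .055; python3 - <<'E'
from h import *
a=[cv2.resize(shot(n),None,fx=4,fy=4,interpolation=cv2.INTER_CUBIC) for n in("top","side")]
cv2.imwrite("pics/grasp1.png",np.hstack([a[0][600:1000,840:1220],a[1][520:920,800:1180]]))
E
```

```text
t 3.2 shift [ 0.8 -0.   2.1] turn 0.0 alt -3.142 tcp [ 0.5744 -0.0034  0.0611] yaw 0.055 tilt [ 2.7e-03  1.0e-04 -1.0e+00] q [-0.01  0.14 -0.09  1.33  0.   -0.06] F [ 0.  -0.5  1.1] w 0.0855
```

View pics/grasp1.png

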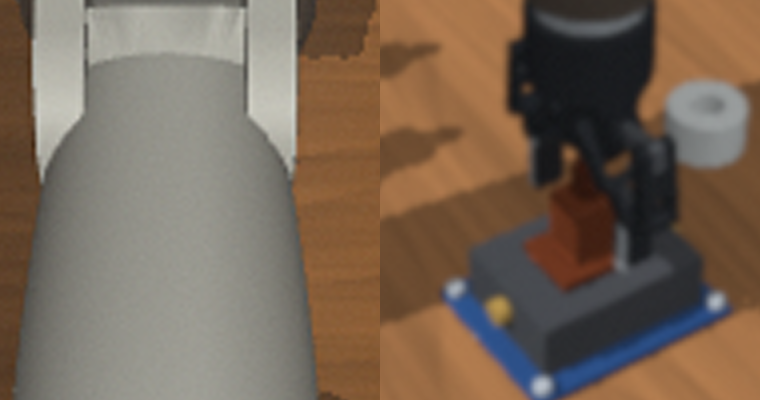

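In the side view the fingers straddle the rusty grip block (crop ~(580,225)); the top view is hidden by the arm. Closing.

Call:
{"api": "servo_tool", "payload": {
  "steps": [
    [[0,0,0,0,0],[0,0,0,0,0],[0,0,0,0,0],[0,0,0,0,0],[0,0,0,0,0],[0,0,0,0,0],[0,0,0,0,0],[0,0,0,0,0]]
  ]
}}

```text
time: 4.1
eef_pos: [0.5746, -0.0031, 0.0614]
ee_rot: [-0.087, 3.137, 0.001]
wrist_force: [-0.8, 3.7, 5.1]
grip_width: 0.0287
```

```bash
python3 go.py .5737 -.0035 .059 .055
```

```text
t 4.1 shift [ 0.9 -0.3  2.4] turn 0.0 alt -3.141 tcp [ 0.5746 -0.0031  0.0614] yaw 0.0552 tilt [ 3.3e-03  6.0e-04 -1.0e+00] q [-0.01  0.14 -0.09  1.33  0.   -0.06] F [-0.8  3.7  5.1] w 0.0287
```

Call:
{"api": "servo_tool", "payload": {
  "steps": [
    [[0,0,0,-2,0],[0,0,0,-4,0],[0,0,0,-6,0],[0,0,0,-9,0],[0,0,0,-13,0],[0,0,0,-18,0],[0,0,0,-24,0],[0,0,0,-30,0],[0,0,0,-36,0],[0,0,0,-42,0],[0,0,0,-48,0],[0,0,0,-48,0]]
  ]
}}

```text
time: 5.3
eef_pos: [0.575, -0.0033, 0.1107]
ee_rot: [-0.087, 3.135, 0.0]
wrist_force: [0.3, -0.1, -5.1]
grip_width: 0.0287
```

```bash
python3 go.py .5325 -.275 .19 .165; python3 - <<'E'
from h import *
a=[cv2.resize(shot(n),None,fx=4,fy=4,interpolation=cv2.INTER_CUBIC) for n in("side",)]
cv2.imwrite("pics/lift1.png",a[0][440:920,800:1240])
E
```

```text
t 5.3 shift [  57.  -269.   -79.6] turn -0.11 alt 3.032 tcp [ 0.575  -0.0033  0.1107] yaw 0.0552 tilt [ 5.1e-03  4.0e-04 -1.0e+00] q [-0.01  0.13 -0.01  1.43  0.   -0.06] F [ 0.3 -0.1 -5.1] w 0.0287
```

View pics/lift1.png

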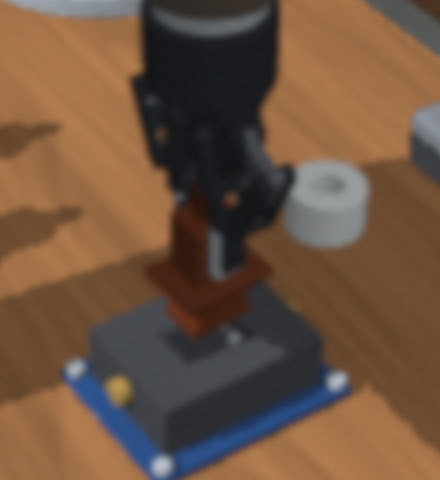

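The worn stud is clear of the socket (foot at (195,310) above the mouth) and weighs about 5 N. Moving it to the tray.

Call:
{"api": "servo_tool", "payload": {
  "steps": [
    [[0,2,-8,-20,0],[0,8,-35,-40,-0.03],[0,17,-80,-50,-0.06],[0,27,-125,-60,-0.1],[0,36,-170,-60,-0.11],[0,45,-212,-60,-0.11],[0,53,-250,-60,-0.11],[0,57,-269,-60,-0.11],[0,57,-269,-60,-0.11],[0,57,-269,-60,-0.11],[0,57,-269,-60,-0.11]]
  ]
}}

```text
time: 6.45
eef_pos: [0.5325, -0.2742, 0.1695]
ee_rot: [-0.26, 3.127, 0.001]
wrist_force: [0.6, 0.8, -5.8]
grip_width: 0.0287
```

```bash
python3 go.py .5325 -.275 .0505 .165
```

```text
t 6.45 shift [  0.6  -0.8 119. ] turn 0.001 alt -3.141 tcp [ 0.5325 -0.2742  0.1695] yaw 0.1658 tilt [ 3.9e-03  9.0e-04 -1.0e+00] q [-0.48  0.19  0.17  1.55  0.   -0.64] F [ 0.6  0.8 -5.8] w 0.0287
```

Call:
{"api": "servo_tool", "payload": {
  "steps": [
    [[0,0,0,15,0],[0,0,0,40,0],[0,0,0,65,0],[0,0,0,88,0],[0,0,0,104,0],[0,0,0,112,0],[0,0,0,116,0],[0,0,0,118,0],[0,0,0,119,0],[0,0,0,119,0]]
  ]
}}

```text
time: 7.45
eef_pos: [0.5336, -0.2737, 0.0529]
ee_rot: [-0.261, 3.125, 0.0]
wrist_force: [-2.8, 4.4, 6.0]
grip_width: 0.0287
```

On the tray floor (force went from -5.8 to +6 N). Releasing and rising.

Call:
{"api": "servo_tool", "payload": {
  "steps": [
    [[0,0,0,-1,0],[1,0,0,-1,0],[1,0,0,-1,0],[1,0,0,-1,0],[1,0,0,-1,0],[1,0,0,-1,0],[1,0,0,-20,0],[1,0,0,-60,0],[1,0,0,-100,0],[1,0,0,-140,0],[1,0,0,-140,0]]
  ]
}}

```text
time: 8.55
eef_pos: [0.5344, -0.2747, 0.1991]
ee_rot: [-0.26, 3.117, -0.007]
wrist_force: [0.4, -1.0, 0.3]
grip_width: 0.0854
```

```bash
python3 go.py .493 .3225 .19 .53
```

```text
t 8.55 shift [-57.9 595.9   6.6] turn -0.364 alt 2.778 tcp [ 0.5344 -0.2747  0.1991] yaw 0.1662 tilt [ 0.0138 -0.0033 -0.9999] q [-0.48  0.19  0.22  1.59  0.   -0.64] F [ 0.4 -1.   0.3] w 0.0854
```

```bash
cat > m2.py <<'E'
from fit import *
I={n:shot(n) for n in("top","side")}
B={n:cv2.resize(I[n],None,fx=4,fy=4,interpolation=cv2.INTER_CUBIC) for n in I}
G=lambda n,t,uv:min((r for r in robot.masks_of(n,t)),key=lambda r:np.hypot(*(np.array(r["uv"])-uv)))["mask"]
mt=G("top","new_stud",(135,224)); ms=G("side","new_stud",(171,138)); 
# colour masks, near the network's
def grey(n,m):
    s=cv2.cvtColor(I[n],cv2.COLOR_BGR2HSV); return (cv2.dilate(m.astype(np.uint8),np.ones((5,5)))>0)&(s[...,1]<70)&(s[...,2]>60)
for name,a,b in(("net",mt,ms),("col",grey("top",mt),grey("side",ms))):
    v1=fit({"top":a},STUD,[.493,.3225,.5],0); v2=fit({"side":b},UP,[.493,.3225,.5],0)
    print(name,np.round(v1,4),np.round(v2,4),a.sum(),b.sum())
for n in I: draw(B[n],n,STUD,v1,0)
w=robot.masks_of("top","worn_stud"); print([(round(r["conf"],2),np.round(r["uv"])) for r in w])
c=lambda n,u,v:B[n][v*4-140:v*4+140,u*4-190:u*4+190]
cv2.imwrite("pics/crop2.png",np.vstack([np.hstack([c("top",352,209),c("top",150,225)]),np.hstack([c("side",299,270),c("side",171,148)])]))
E
python3 m2.py
```

```text
net [  0.4397   0.3992  -1.9    363.8565] [ 0.4945  0.3184 -0.6612 33.1439] 407 367
col [ 0.463   0.3992 -2.9    42.5094] [ 0.4936  0.3167 -0.6925 13.8958] 80 443
[(0.68, array([355., 209.]))]
```

View pics/crop2.png

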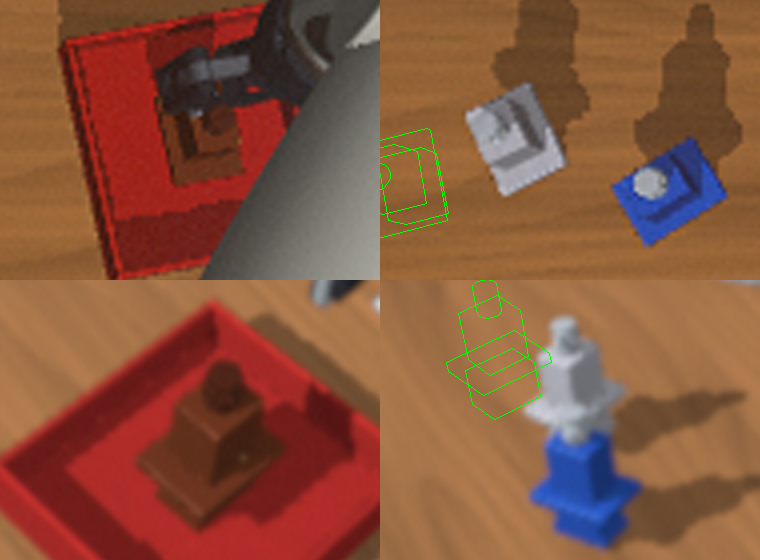

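Worn stud stands in the tray. The top network returned only the blue one this time, so I'll use colour masks for the silver.

```bash
cat > m3.py <<'E'
from fit import *
I={n:shot(n) for n in("top","side")}
B={n:cv2.resize(I[n],None,fx=4,fy=4,interpolation=cv2.INTER_CUBIC) for n in I}
def grey(n,u,v,r,vmax):
    s=cv2.cvtColor(I[n],cv2.COLOR_BGR2HSV); w=np.zeros(s.shape[:2],bool); w[v-r:vmax,u-r:u+r]=1
    m=(w&(s[...,1]<75)&(s[...,2]>60)).astype(np.uint8); k,l,st,_=cv2.connectedComponentsWithStats(m)
    return l==1+st[1:,4].argmax()
a=grey("top",135,224,20,244); b=grey("side",171,140,22,150)
print(a.sum(),b.sum())
v1=fit({"top":a},STUD,[.493,.3225,.5],0); print(np.round(v1,4))
# side: shift only, yaw fixed, upper parts
off=np.array([123,92]);t=cv2.GaussianBlur(b[92:188,123:219].astype(np.float32),(0,0),1)
r=minimize(lambda v:((cv2.GaussianBlur(sil("side",UP,v[0]/100,v[1]/100,v1[2],0,off),(0,0),1)-t)**2).sum(),[49.3,32.2],method="Nelder-Mead",options=dict(initial_simplex=[[49.3,32.2],[50.3,32.2],[49.3,33.2]]))
print("side",r.x/100,r.fun)
v=[(v1[0]+r.x[0]/100)/2,(v1[1]+r.x[1]/100)/2,v1[2]]; print(np.round(v,4))
for n in I: draw(B[n],n,STUD,v,0)
c=lambda n,u,v:B[n][v*4-120:v*4+120,u*4-150:u*4+150]
cv2.imwrite("pics/crop3.png",np.hstack([c("top",140,225),c("side",171,148)]))
E
python3 m3.py
```

```text
426 442
[0.4929 0.3223 0.4807 1.0681]
side [0.49431592 0.31869971] 13.545184135437012
[0.4936 0.3205 0.4807]
```

View pics/crop3.png

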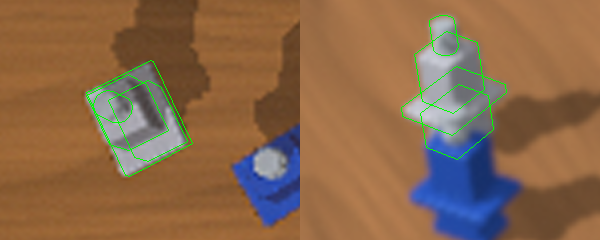

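The top fit is excellent (residual 1.1): silver at (0.493, 0.322), yaw 0.48. The side view is biased about 3 mm in y, the same as it was for the worn stud.

```bash
python3 go.py .493 .3213 .19 .481
```

```text
t 8.9 shift [-59.8 593.2   2.3] turn -0.315 alt 2.827 tcp [ 0.5323 -0.2736  0.1913] yaw 0.1664 tilt [ 0.0039  0.0019 -1.    ] q [-0.48  0.19  0.21  1.59  0.   -0.64] F [ 0.5 -1.   0.5] w 0.0855
```

Call:
{"api": "servo_tool", "payload": {
  "steps": [
    [[1,-2,20,0,-0.02],[1,-6,60,0,-0.05],[1,-11,110,0,-0.1],[1,-16,160,0,-0.15],[1,-21,210,0,-0.2],[1,-26,260,0,-0.25],[1,-31,310,0,-0.3],[1,-36,360,0,-0.315],[1,-41,410,0,-0.315],[1,-45,450,0,-0.315],[1,-48,480,0,-0.315],[1,-50,500,0,-0.315]]
  ]
}}

```text
time: 10.1
eef_pos: [0.4979, 0.23, 0.1912]
ee_rot: [-0.751, 3.047, 0.001]
wrist_force: [0.6, -0.1, -0.1]
grip_width: 0.0854
```

```bash
python3 go.py .493 .3213 .17 .481
```

```text
t 10.1 shift [-38.   83.2  21.3] turn 0.002 alt -3.139 tcp [0.4979 0.23   0.1912] yaw 0.4834 tilt [ 0.0026  0.0015 -1.    ] q [ 0.43  0.07  0.08  1.58  0.   -0.05] F [ 0.6 -0.1 -0.1] w 0.0854
```

Call:
{"api": "servo_tool", "payload": {
  "steps": [
    [[1,-10,22,5,0],[1,-24,52,12,0],[1,-34,75,18,0],[1,-38,83.2,21,0],[1,-38,83.2,21,0.002],[1,-38,83.2,21,0.002]]
  ]
}}

```text
time: 10.7
eef_pos: [0.4929, 0.3206, 0.1701]
ee_rot: [-0.748, 3.049, 0.0]
wrist_force: [0.3, -0.2, 1.3]
grip_width: 0.0858
```

```bash
python3 go.py .493 .3213 .046 .481
```

```text
t 10.7 shift [-1.000e-01  6.000e-01  1.241e+02] turn 0.0 alt -3.141 tcp [0.4929 0.3206 0.1701] yaw 0.4811 tilt [ 2.1e-03  8.0e-04 -1.0e+00] q [ 0.58  0.16  0.14  1.55 -0.    0.1 ] F [ 0.3 -0.2  1.3] w 0.0858
```

Call:
{"api": "servo_tool", "payload": {
  "steps": [
    [[1,0,0.6,15,0],[1,0,0.6,45,0],[1,0,0.6,75,0],[1,0,0.6,100,0],[1,0,0.6,116,0],[1,0,0.6,123,0],[1,0,0.6,124,0],[1,0,0.6,124,0]]
  ]
}}

```text
time: 11.5
eef_pos: [0.4935, 0.321, 0.0472]
ee_rot: [-0.747, 3.048, 0.001]
wrist_force: [0.4, 1.0, -0.4]
grip_width: 0.0857
```

```bash
python3 go.py .493 .3213 .046 .481; python3 - <<'E'
from h import *
a=[cv2.resize(shot(n),None,fx=4,fy=4,interpolation=cv2.INTER_CUBIC) for n in("side",)]
cv2.imwrite("pics/grasp2.png",a[0][400:760,480:900])
E
```

```text
t 11.5 shift [0.3 0.5 1.2] turn -0.001 alt 3.141 tcp [0.4935 0.321  0.0472] yaw 0.4805 tilt [ 0.0032  0.0015 -1.    ] q [ 0.58  0.18 -0.07  1.31 -0.    0.1 ] F [ 0.4  1.  -0.4] w 0.0857
```

View pics/grasp2.png

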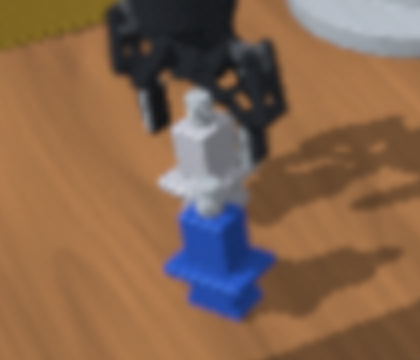

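The silver grip block (205,150) is between the fingers and the blue part is clear. Closing, then lifting.

Call:
{"api": "servo_tool", "payload": {
  "steps": [
    [[0,0,0,0,0],[0,0,0,0,0],[0,0,0,0,0],[0,0,0,0,0],[0,0,0,0,0],[0,0,0,0,0],[0,0,0,0,0],[0,0,0,0,0]]
  ],
  "newtons": 100
}}

```text
time: 12.35
eef_pos: [0.4937, 0.3214, 0.0479]
ee_rot: [-0.747, 3.047, 0.002]
wrist_force: [-1.1, 0.5, 4.5]
grip_width: 0.0289
```

Call:
{"api": "servo_tool", "payload": {
  "steps": [
    [[0,0,0,-4,0],[0,0,0,-15,0],[0,0,0,-40,0],[0,0,0,-70,0],[0,0,0,-100,0],[0,0,0,-130,0],[0,0,0,-150,0],[0,0,0,-150,0]]
  ]
}}

```text
time: 13.15
eef_pos: [0.494, 0.3216, 0.2014]
ee_rot: [-0.746, 3.042, 0.004]
wrist_force: [1.2, 0.0, -3.4]
grip_width: 0.0288
```

```bash
python3 go.py .5735 -.0028 .17 .055
```

```text
t 13.15 shift [  79.8 -324.4   30.5] turn 0.426 alt -2.716 tcp [0.494  0.3216 0.2014] yaw 0.4807 tilt [ 0.0082  0.0048 -1.    ] q [ 0.58  0.16  0.2   1.6  -0.    0.1 ] F [ 1.2  0.  -3.4] w 0.0288
```

Call:
{"api": "servo_tool", "payload": {
  "steps": [
    [[0,6,-25,2,0.03],[0,16,-65,5,0.1],[0,28,-112,10,0.2],[0,40,-160,15,0.3],[0,52,-208,20,0.4],[0,63,-255,25,0.426],[0,72,-295,28,0.426],[0,78,-317,30,0.426],[0,79.8,-324.4,30,0.426],[0,79.8,-324.4,30,0.426],[0,79.8,-324.4,30,0.426],[0,79.8,-324.4,30,0.426]]
  ]
}}

```text
time: 14.35
eef_pos: [0.5733, -0.0016, 0.1703]
ee_rot: [-0.088, 3.132, 0.008]
wrist_force: [-0.1, 1.0, -3.1]
grip_width: 0.0288
```

```bash
python3 go.py .5735 -.0028 .106 .055
```

```text
t 14.35 shift [ 0.4 -1.5 64.3] turn 0.001 alt -3.14 tcp [ 0.5733 -0.0016  0.1703] yaw 0.0562 tilt [ 0.0079  0.005  -1.    ] q [-0.01  0.12  0.09  1.54  0.01 -0.06] F [-0.1  1.  -3.1] w 0.0288
```

Call:
{"api": "servo_tool", "payload": {
  "steps": [
    [[0,0.4,-1.5,10,0],[0,0.4,-1.5,30,0],[0,0.4,-1.5,50,0],[0,0.4,-1.5,60,0],[0,0.4,-1.5,64,0],[0,0.4,-1.5,64,0],[0,0.4,-1.5,64,0]]
  ]
}}

```text
time: 15.05
eef_pos: [0.5739, -0.0027, 0.1072]
ee_rot: [-0.088, 3.131, 0.007]
wrist_force: [-0.4, -0.6, -2.8]
grip_width: 0.0288
```

```bash
python3 go.py .5735 -.0028 .09 .055; python3 - <<'E'
from h import *
a=[cv2.resize(shot(n),None,fx=4,fy=4,interpolation=cv2.INTER_CUBIC) for n in("side",)]
cv2.imwrite("pics/insert.png",a[0][440:920,800:1240])
E
```

```text
t 15.05 shift [ 0.6 -0.2 17.2] turn 0.001 alt -3.14 tcp [ 0.5739 -0.0027  0.1072] yaw 0.0564 tilt [ 0.0092  0.005  -0.9999] q [-0.01  0.12 -0.02  1.41  0.01 -0.06] F [-0.4 -0.6 -2.8] w 0.0288
```

View pics/insert.png

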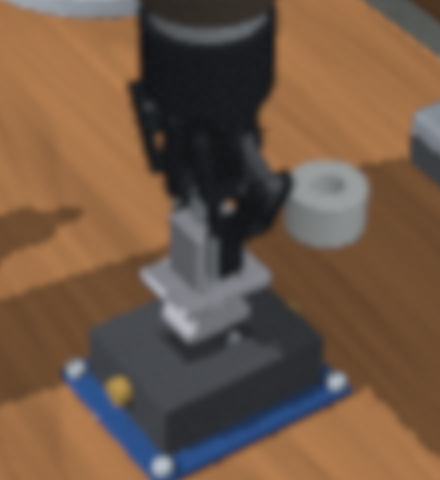

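The silver block sits above the socket much as the worn one did after lifting. Lowering into the mouth.

Call:
{"api": "servo_tool", "payload": {
  "steps": [
    [[0,0.4,-0.2,4,0],[0,0.4,-0.2,8,0],[0,0.4,-0.2,12,0],[0,0.4,-0.2,15,0],[0,0.4,-0.2,18,0],[0,0.4,-0.2,20,0],[0,0.4,-0.2,20,0]]
  ]
}}

```text
time: 15.8
eef_pos: [0.5736, -0.0029, 0.087]
ee_rot: [-0.088, 3.131, 0.007]
wrist_force: [-0.5, 0.5, -4.4]
grip_width: 0.0286
```

8.5 mm into the socket with no contact force. Continuing down through the catch.

Call:
{"api": "servo_tool", "payload": {
  "steps": [
    [[0,0,0,3,0],[0,0,0,6,0],[0,0,0,9,0],[0,0,0,12,0],[0,0,0,15,0],[0,0,0,18,0],[0,0,0,20,0],[0,0,0,22,0],[0,0,0,23.5,0],[0,0,0,23.5,0]]
  ]
}}

```text
time: 16.8
eef_pos: [0.5737, -0.0027, 0.0642]
ee_rot: [-0.088, 3.131, 0.007]
wrist_force: [-2.9, -0.1, 4.4]
grip_width: 0.0286
```

```bash
python3 go.py .5735 -.0028 .0634 .055
```

```text
t 16.8 shift [ 0.3 -0.1  0.8] turn 0.001 alt -3.14 tcp [ 0.5737 -0.0027  0.0642] yaw 0.0563 tilt [ 0.0092  0.005  -0.9999] q [-0.01  0.13 -0.09  1.33  0.01 -0.06] F [-2.9 -0.1  4.4] w 0.0286
```

Call:
{"api": "servo_tool", "payload": {
  "steps": [
    [[0,0,0,1,0],[0,0,0,2,0],[0,0,0,3,0],[0,0,0,3,0]]
  ]
}}

```text
time: 17.2
eef_pos: [0.5738, -0.0026, 0.064]
ee_rot: [-0.088, 3.129, 0.007]
wrist_force: [-10.5, 1.5, 21.1]
grip_width: 0.0284
```

Call:
{"api": "servo_tool", "payload": {
  "steps": [
    [[0,0,0,2,0],[0,0,0,4,0],[0,0,0,4,0]]
  ]
}}

```text
time: 17.5
eef_pos: [0.5739, -0.0026, 0.064]
ee_rot: [-0.088, 3.127, 0.006]
wrist_force: [-13.8, -0.1, 28.9]
grip_width: 0.0287
```

Firm stop at the expected home height (0.064 against 0.0639). Relieving the load, releasing, rising and moving away.

Call:
{"api": "servo_tool", "payload": {
  "steps": [
    [[0,0,0,0,0],[0,0,0,0,0],[1,0,0,0,0],[1,0,0,0,0],[1,0,0,0,0],[1,0,0,0,0],[1,0,0,0,0],[1,0,0,-20,0],[1,0,0,-60,0],[1,0,0,-100,0],[1,0,0,-130,0],[1,0,0,-130,0]]
  ]
}}

```text
time: 18.7
eef_pos: [0.5738, -0.0032, 0.1989]
ee_rot: [-0.088, 3.12, 0.006]
wrist_force: [-0.0, 0.1, 0.1]
grip_width: 0.0852
```

Call:
{"api": "servo_tool", "payload": {
  "steps": [
    [[1,5,30,0,0],[1,15,70,0,0],[1,30,120,0,0],[1,45,170,0,0],[1,60,215,0,0],[1,75,260,0,0],[1,90,300,0,0],[1,95,320,0,0],[1,95,320,0,0],[1,95,320,0,0],[1,95,320,0,0]]
  ]
}}

```text
time: 19.8
eef_pos: [0.4612, 0.31, 0.1977]
ee_rot: [-0.087, 3.12, 0.005]
wrist_force: [0.3, 0.3, 0.0]
grip_width: 0.0852
```

```bash
python3 go.py .5735 -.0028 .0634 .055; cat > m4.py <<'E'
from fit import *
I={n:shot(n) for n in("top","side")}
B={n:cv2.resize(I[n],None,fx=4,fy=4,interpolation=cv2.INTER_CUBIC) for n in I}
for n in I:
    r=robot.masks_of(n,"new_stud"); print(n,[(round(k["conf"],2),np.round(k["uv"])) for k in r])
v=[.5738,-.0022,.055]
draw(B["top"],"top",UP,[.5734,-.0019,.051],.016); draw(B["side"],"side",UP,[.5733,-.0053,.055],.016)
c=lambda n,u,v:B[n][v*4-140:v*4+140,u*4-190:u*4+190]
cv2.imwrite("pics/final.png",np.vstack([np.hstack([c("top",255,195),c("side",251,195)]),np.hstack([cv2.resize(I["top"],(380,285)),cv2.resize(I["side"],(380,285))])]))
E
python3 m4.py
```

```text
t 19.8 shift [ -92.  -318.9  135.3] turn 0.001 alt -3.141 tcp [0.4612 0.31   0.1977] yaw 0.0555 tilt [ 0.0203  0.0039 -0.9998] q [ 0.6   0.07  0.09  1.57 -0.01  0.54] F [0.3 0.3 0. ] w 0.0852
top [(0.9, array([174., 238.])), (0.83, array([255., 194.]))]
side [(0.75, array([174., 166.])), (0.7, array([248., 189.]))]
```

View pics/final.png

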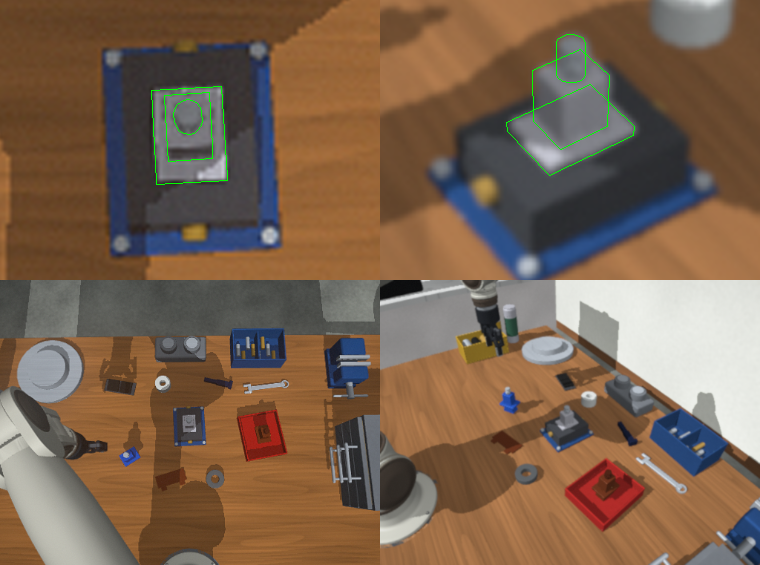

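The silver block's outline matches the fully-home model in both views. The worn one stands in the tray, and the bystanders haven't moved.

```bash
python3 -c "
from cell import robot
print(robot.job_done())"
```

```text
the job is handed in; nothing more can be done
None
```

The job is done and handed in at about 20 s of robot time. I pulled the worn stud block out against its catch and stood it upright in the red scrap tray. Then I plugged the new silver block into the emptied socket and pressed it home.

- **Seating:** the block came to a firm stop at tool height 0.064 m, against 0.0639 m expected when fully home. Pressing harder, to about 29 N, moved it no further. I did not tug it to confirm the catch.
- **Final pictures:** the silver block's outline matches the fully-home model in both cameras. The rusty block stands in the tray. The blue look-alike and the bystanders look unmoved, judged by eye, and the gripper is clear of everything.
- **Checks that disagreed:**
  - The side camera places things about 3 mm off the top camera in y.
  - The top network once missed the silver block, so I located it by colour instead.
  - The tool's tilt drifted by 0.5° during the insertion, with about 14 N of side force at the end of the press.

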